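# Close the pickle crock, then lift off the cover alone

### The arm

A 6-joint arm with a two-finger parallel gripper is mounted at the origin on the work surface. World frame = base frame: x ahead of the robot, y to its left, z up, the work surface at z = 0. Lengths are in m, angles in rad, forces in N, time in s.
With the tool pointing down it reaches from about 0.3 to 0.775 m from the base axis. Payload 14.6 kg.
Tool frame: the origin (TCP) lies at the centre of the arm's flange, where the gripper is bolted on; the fingertips stand 199 mm ahead of it and the grasp point (between the pads) lies ctrl.tcp_to_grasp ahead of it (ctrl.tcp_to_grasp is the distance from the TCP to the grasp point, in m); z points along the fingers, y is the line along which they close (so a half turn about z gives the same grasp; the last joint's range is limited). The gripper opens to 94 mm and grips with 3 to 60 N. Pads are 16 mm wide; open, the fingers measure 119 mm over their backs; the gripper's body (75 mm by 177 mm) begins 78 mm behind the grasp point.
Start: joints at [1.048, 0.3, 1.521, -0, 1.321, -0.067], TCP at [0.242, 0.494, 0.405] pointing down, gripper open.
Joint ranges: [-3.03, 3.03], [-0.79, 2.21], [0.23, 2.52], [-1.04, 4.18], [0, 3.07], [-2.55, 2.55]. Speed limits (rad/s): [2.22, 2.22, 2.57, 3.14, 3.14, 3.14].

### API

Orientations are given as [roll, pitch, yaw] about the fixed x, y, z axes, in that order (R = Rz(yaw) Ry(pitch) Rx(roll)).
In Python, from station import ctrl gives the robot as it stands. The module is installed in compiled form; this text tells all that it offers.
- The arm moves only by the shell command python3 -m jog 'ROWS' [OPENING] [FORCE]. ROWS is JSON, a list of rows, each a list of 6 numbers: the shift along the tool's x, y, z in cm, then the turn, a rotation vector about the tool's x, y, z in rad. In form: [[tx, ty, tz, ax, ay, az], ...]. A call has 1 to 8 rows; each row is the pose to reach, as a shift and turn from the pose commanded when the call began, along the tool's axes at that moment; what a row does not reach only later rows make up. A row lasts 1/10 s, in which the tool goes at most 50 mm and 8.59 degrees, less where a joint would pass 70% of its speed; a pose out of reach is approached as far as the arm can. A call with a gripper value outside its range is refused whole. OPENING is the opening in per cent of the stroke, from 0 (shut) to 100 (fully open), set as the call begins (- or left out, the last holds). The fingers move at their own pace and stop on an object; FORCE is the grip in N (left out, the last holds). Time passes only in rows, so rows that repeat a pose let the fingers close. It gives the time, the measured TCP pose, the force, the opening and the grip force at its end, in the units of the state.
- ctrl.get_obs(): the state, without advancing time (a new reading comes with each control period).
- ctrl.camera(name): name is "side" or "top"; returns a dict with "img" (420x560x3 uint8, blue, green, red), "intrinsics" (3x3 intrinsics, pixels), "R" (3x3) and "t" (3): a world point X has camera coordinates R X + t. Camera axes: x right, y down, z forward; pixel columns grow to the right and rows downward; lengths in m; the calibration is good to about 2 mm. A picture is of the moment at which its call begins. There is no depth.
- ctrl.hand_in(): hands the job in; it is judged then, once.
The state is a dict: "time_s": time; "qpos": joint angles; "joint_vel": joint speeds; "tau": joint torques, N m; "ee_pos": TCP position; "eef_rot": TCP orientation; "force": force on the tool from outside, world axes, zero at the start; "moment": the same for the moment, N m; "grip_width": finger opening in m; "grip_force": force on a finger pad.
Only numpy, scipy, OpenCV 4.12 (cv2) and the standard library are available. Lean on these libraries where they do the work, as an engineer would, in place of code of your own. Each camera call takes 0.05 s, during which the arm holds its last target. There are 200 camera calls.

### The job

The pickle crock's two nested lids, a wooden inner lid with the steel cover resting on it, stand together on the round wooden board. Carry both together by the wooden knob to the large open crock and gently lower them until the inner lid is fully home in its mouth, and let go of the knob; then take hold of the steel cover, lift it alone off the inner lid, leaving the inner lid lying undisturbed in the crock, and finish while still holding the cover level, still and clear of the knob, above the crock. Leave the two jars alone.

Things in the scene. Friction and masses are not known exactly. Their poses are not given: they have to be found in the camera images.
- inner_lid_mid (a point): Inner lid (loose, dark wood, 0.2-0.45 kg), 80 mm high: bevelled plug 103 mm wide, 14 deep; flange 124 wide, 8 thick; straight knob 24 wide, 58 high on it. Point: on the axis (z up the knob), 40 mm above the plug's underside, 26 above the flange's underside, 40 below the knob's top. The knob's top 30 mm stand free above the cover's collar; lifting the knob carries the cover along on the flange.
- cover_mid (a point): Cover (loose, steel, 0.15-0.3 kg), lying loose on the flange: plate 140 mm wide, 6 thick; skirt (131 inside) 6 below it round the flange; central collar 44 wide outside, 34 inside, 22 high above the plate, the knob passing freely through it. Point: on the axis (z up), 5 mm above the plate's top, 17 above the skirt's lower edge, 17 below the collar's top; 7 below the inner lid's point when nested.
- crock_mouth (a point): Large open crock (fixed, white stoneware, 140 mm wide, 120 high, two small ears on its sides): centre of its round mouth at rim height, z up. Mouth 109 mm wide inside, rim 132 outside. With the inner lid home its flange lies on the rim and its point is 26 mm above this one.
- board: Round wooden board (fixed, 156 mm across, 15 mm thick) on which the two nested lids stand at the start; origin at the centre of its underside.
- small_crock: Smaller open crock (fixed, white stoneware, 98 mm across, 120 mm high, mouth 70 mm): not the one meant, the lids do not fit it; origin at the centre of its underside.
- jar_a: Jar of pickles (loose, 68 mm across, 95 mm high, white cap), to be left alone; origin at the centre of its underside.
- jar_b: Jar of beetroot (loose, 68 mm across, 95 mm high, red cap), to be left alone; origin at the centre of its underside.
Mind the look-alikes: they are no part of the job. Of the things that look like the board, take the one that is farthest from the robot's base at the start.

How it is judged:
By the outcome, as a careful person would: the job done as asked, in the order asked, and still so for the second after the job is handed in, while the arm keeps its last pose, push and grip.
It also fails if it takes over 45 s, if anything falls off the work surface, if the arm or the gripper's body presses on something with over 40 N, if the wrist force passes 120 N, or if a joint passes its speed limit or range.

## Working session

There is one attempt and no reset: what is moved stays moved. The work goes in short steps, Python scripts to look and compute and a shell command to move; the robot and the scene stay as the last step left them, time stands still between calls to the robot, and variables do not carry over. Pictures are saved under pics/ and viewed, at most 10 in all, crops included, and the job is handed in when it is done.

```bash
mkdir -p pics; python3 - <<'E'
from station import ctrl
import cv2
for n in("top","side"):
    c=ctrl.camera(n); cv2.imwrite(f"pics/{n}0.png",c["img"]); print(n,c["intrinsics"],c["R"],c["t"])
o=ctrl.get_obs(); print(o, ctrl.tcp_to_grasp)
E
```

```text
top [[453.19792998   0.         280.27919874]
 [  0.         453.19792998 212.06476061]
 [  0.           0.           1.        ]] [[ 0.00274186 -0.99994742  0.00988157]
 [-0.98952686 -0.00413916 -0.14428952]
 [ 0.14432284 -0.00938246 -0.98948617]] [-0.06785542  0.49668948  1.42489263]
side [[463.77780502   0.         280.68474253]
 [  0.         463.77780502 214.13505428]
 [  0.           0.           1.        ]] [[ 0.75745618 -0.65268626  0.01614871]
 [-0.39773366 -0.4809108  -0.78136594]
 [ 0.5177529   0.58542758 -0.62386415]] [-0.41289005  0.24291791  0.95308377]
{'time_s': 0.1, 'qpos': array([ 1.04843119e+00,  3.00419682e-01,  1.52149874e+00,  5.80564822e-07,
        1.32069000e+00, -6.65928754e-02]), 'joint_vel': array([-1.41448663e-03, -9.12308972e-04, -1.92720525e-03,  8.32430687e-04,
        7.25809095e-04, -2.09624313e-05]), 'tau': array([-1.06378564e-03, -5.32636178e+01, -3.53286016e+01,  7.08266487e-02,
        2.35021894e-02, -5.36162236e-05]), 'ee_pos': array([0.24207325, 0.49383714, 0.40414926]), 'eef_rot': array([-3.14057918e+00, -6.81538469e-05,  2.68582022e+00]), 'force': array([-0.15828284, -1.02715023, -0.59485791]), 'moment': array([ 0.00479812, -0.00105888,  0.03720849]), 'grip_force': 0.0, 'grip_width': 0.09434060172029894} 0.1804
```

View pics/top0.png

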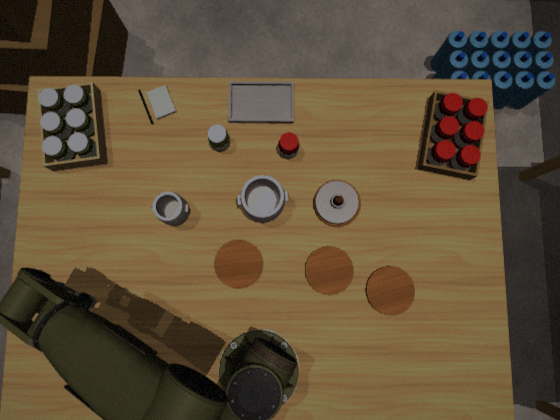

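View pics/side0.png

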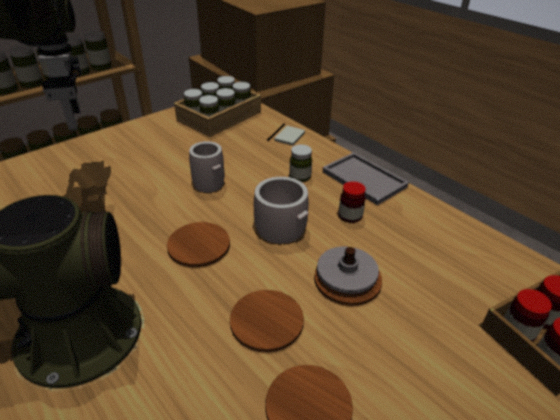

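The top view shows the large crock at about (262,198), the lids on the farthest board at about (338,202), and jars at (218,137) and (288,145). The side view shows the crock mouth at about (281,195) and the knob top at about (349,253). I'll enlarge both.

```bash
python3 - <<'E'
import cv2,numpy as np
t=cv2.imread("pics/top0.png")[160:240,220:380]; s=cv2.imread("pics/side0.png")[165:315,240:400]
f=lambda a,k:cv2.convertScaleAbs(cv2.resize(a,None,fx=k,fy=k,interpolation=cv2.INTER_CUBIC),alpha=1.5)
cv2.imwrite("pics/topc.png",f(t,5)); cv2.imwrite("pics/sidec.png",f(s,4))
E
```

```text
(no output)
```

View pics/topc.png

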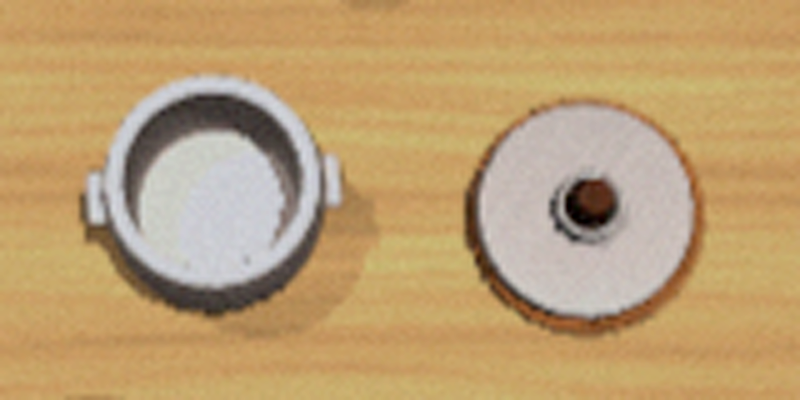

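View pics/sidec.png

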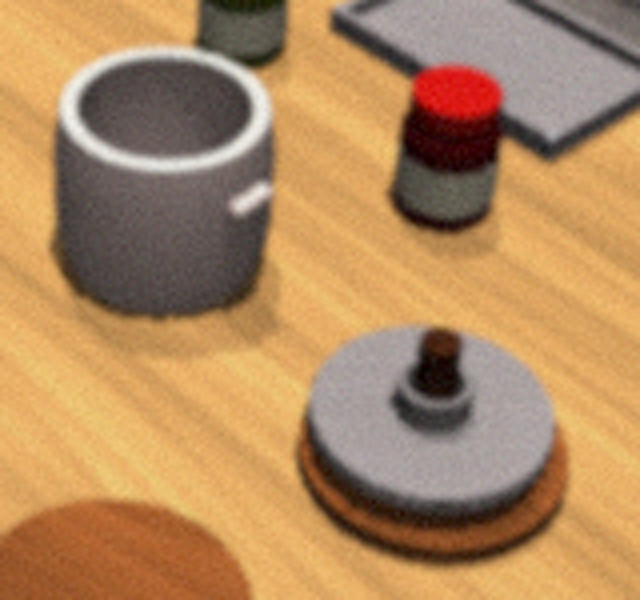

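The top crop puts the crock rim centre at about (214,183) and the cover plate at about (585,210). The side crop puts the rim at about (165,110), the plate at about (430,416) and the knob top at (440,341).

```bash
cat > h.py <<'E'
import numpy as np
from scipy.optimize import least_squares
from scipy.spatial.transform import Rotation as Ro
from station import ctrl
def bbox(c,p,r):
    a=np.linspace(0,2*np.pi,180); X=np.c_[p[0]+r*np.cos(a),p[1]+r*np.sin(a),np.full(180,p[2])]
    u=(c["R"]@X.T+c["t"][:,None]); u=c["intrinsics"]@u; u=(u[:2]/u[2])
    return np.r_[u.min(1),u.max(1)]
def full(b,o,k): return (np.array(b)+.5)/k-.5+np.array(o*2)
def circ(obs,z,r):   # obs: list of (cam, [l,t,r,b])
    def f(p): return np.concatenate([bbox(c,[*p,z],r)-b for c,b in obs])
    s=least_squares(f,[.5,0]); return s.x,np.round(s.fun,1)
def togo(g):  # world target grasp point -> tool shift cm
    o=ctrl.get_obs(); R=Ro.from_euler('xyz',o["eef_rot"]).as_matrix()
    tcp=o["ee_pos"]; cur=tcp+R[:,2]*ctrl.tcp_to_grasp
    return R.T@(np.array(g)-cur)*100, o["eef_rot"]
E
python3 - <<'E'
from h import *
T=ctrl.camera("top");S=ctrl.camera("side")
t=lambda b:full(b,[220,160],5); s=lambda b:full(b,[240,165],4)
R=(.12,.066); P=(.043,.07)
for n,zr,bt,bs in(("crock",R,[105,75,323,291],[58,48,272,172]),("plate",P,[476,102,695,318],[308,325,553,508]),("knob",(.095,.012),[574,177,618,220],[421,327,460,357])):
    print(n,circ([(T,t(bt)),(S,s(bs))],*zr),circ([(T,t(bt))],*zr)[0],circ([(S,s(bs))],*zr)[0])
print(togo([.5,0,.3]))
E
```

```text
crock (array([ 0.53322486, -0.01152232]), array([ 0.4,  0.5,  0.1, -0.1,  0. , -0.6, -0.1, -0.3])) [ 0.53386224 -0.01066698] [ 0.53198027 -0.01303441]
plate (array([ 0.528531  , -0.24989714]), array([ 0.8,  1. ,  0.4,  0.7, -0.2, -0.1,  0.5, -1.8])) [ 0.53128011 -0.24793811] [ 0.52586089 -0.25183503]
knob (array([ 0.52883668, -0.24910722]), array([ 1.1,  0.6, -0. , -0.4, -0.8, -0.5,  0.4, -0.5])) [ 0.52926027 -0.24749804] [ 0.5279661  -0.25037773]
(array([-44.89511109, -32.98336826,  -7.59051757]), array([-3.14093383e+00, -7.87717684e-05,  2.68579750e+00]))
```

```bash
python3 -m jog '[[-58.5,-54.1,3,0,0,-0.456],[-58.5,-54.1,3,0,0,-0.456],[-58.5,-54.1,3,0,0,-0.456],[-58.5,-54.1,3,0,0,-0.456],[-58.5,-54.1,3,0,0,-0.456],[-58.5,-54.1,3,0,0,-0.456],[-58.5,-54.1,3,0,0,-0.456],[-58.5,-54.1,3,0,0,-0.456]]'
python3 -c "
from h import *
print(togo([.529,-.249,.18]))"
```

```text
time_s: 1.0
ee_pos: [0.3833, 0.1273, 0.3901]
eef_rot: [3.141, 0.001, -3.141]
force: [0.5, -0.1, 0.5]
grip_width: 0.0941
grip_force: 0.0
(array([-14.53875265, -37.64413555,   2.97297126]), array([ 3.14146868e+00,  5.08941136e-04, -3.14113737e+00]))
```

```bash
python3 -m jog '[[-14.5,-37.6,3,0,0,0],[-14.5,-37.6,3,0,0,0],[-14.5,-37.6,3,0,0,0],[-14.5,-37.6,3,0,0,0],[-14.5,-37.6,3,0,0,0],[-14.5,-37.6,3,0,0,0],[-14.5,-37.6,3,0,0,0],[-14.5,-37.6,3,0,0,0]]'
python3 -m jog '[[0,0,0,0,0,0],[0,0,0,0,0,0],[0,0,0,0,0,0]]'
python3 -c "
from h import *
import cv2
print(togo([.529,-.249,.088]))
S=ctrl.camera('side');T=ctrl.camera('top')
f=lambda a,k:cv2.convertScaleAbs(cv2.resize(a,None,fx=k,fy=k,interpolation=2),alpha=1.5)
cv2.imwrite('pics/s1.png',f(S['img'][150:320,240:430],3.5))
"
```

```text
time_s: 1.8
ee_pos: [0.5271, -0.245, 0.36]
eef_rot: [3.141, -0.0, 3.142]
force: [0.8, 0.6, 0.0]
grip_width: 0.0939
grip_force: 0.0
time_s: 2.1
ee_pos: [0.5267, -0.242, 0.3604]
eef_rot: [3.141, -0.0, -3.141]
force: [-0.3, 0.9, -0.7]
grip_width: 0.0938
grip_force: 0.0
(array([-0.23505188, -0.71067102,  9.20161799]), array([ 3.14136737e+00, -1.39563258e-04, -3.14076956e+00]))
```

View pics/s1.png

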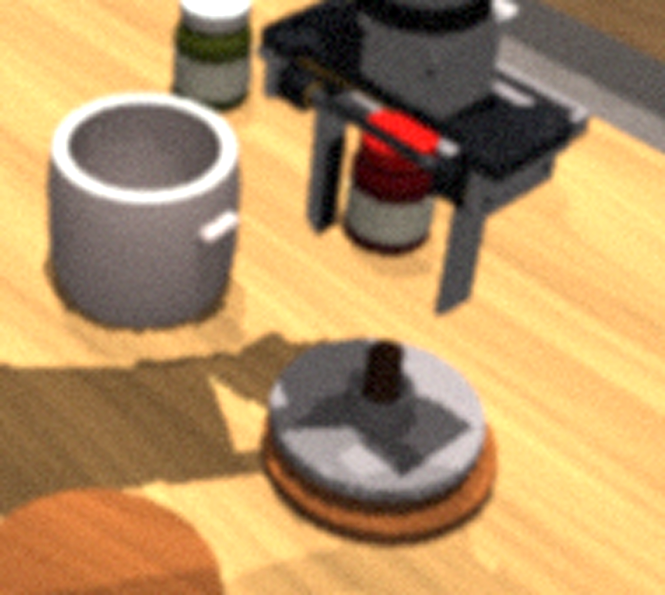

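The side view shows the open fingers centred above the knob, with the knob top at about (384,350) in the crop and nothing in the way. I'll descend and grip.

```bash
python3 -m jog '[[-0.2,-0.7,4,0,0,0],[-0.2,-0.7,7,0,0,0],[-0.2,-0.7,8.5,0,0,0],[-0.2,-0.7,9.2,0,0,0],[-0.2,-0.7,9.2,0,0,0],[-0.2,-0.7,9.2,0,0,0]]'
python3 -c "
from h import *
print(togo([.529,-.249,.088]))"
python3 -m jog '[[0,0,0,0,0,0],[0,0,0,0,0,0],[0,0,0,0,0,0],[0,0,0,0,0,0],[0,0,0,0,0,0],[0,0,0,0,0,0],[0,0,0,0,0,0],[0,0,0,0,0,0]]' 10 40
```

```text
time_s: 2.8
ee_pos: [0.5291, -0.2498, 0.2698]
eef_rot: [-3.141, 0.002, -3.141]
force: [0.2, -0.3, 0.4]
grip_width: 0.094
grip_force: 0.0
(array([0.04656082, 0.09467713, 0.13825779]), array([-3.14062985e+00,  1.75379545e-03, -3.14106903e+00]))
time_s: 3.6
ee_pos: [0.5288, -0.2498, 0.2683]
eef_rot: [3.142, -0.0, -3.141]
force: [1.1, 0.3, 0.2]
grip_width: 0.0333
grip_force: 0.0
```

```bash
python3 -m jog '[[0,0,0,0,0,0],[0,0,0,0,0,0],[0,0,0,0,0,0],[0,0,0,0,0,0]]' 10 40
python3 -m jog '[[0,0,-1,0,0,0],[0,0,-3,0,0,0],[0,0,-6,0,0,0],[0,0,-10,0,0,0],[0,0,-14,0,0,0],[0,0,-15,0,0,0],[0,0,-15,0,0,0],[0,0,-15,0,0,0]]'
```

```text
time_s: 4.0
ee_pos: [0.5288, -0.2498, 0.2683]
eef_rot: [3.141, -0.0, -3.141]
force: [-0.7, 1.2, -0.9]
grip_width: 0.0235
grip_force: 40.0
time_s: 4.8
ee_pos: [0.5287, -0.2498, 0.4163]
eef_rot: [3.14, -0.003, -3.141]
force: [-0.6, -0.4, -4.8]
grip_width: 0.0231
grip_force: 40.0
```

```bash
python3 -m jog '[[-0.1,2,0,0,0,0],[-0.3,6,0,0,0,0],[-0.4,10.5,0,0,0,0],[-0.45,15,0,0,0,0],[-0.45,19.5,0,0,0,0],[-0.45,22.5,0,0,0,0],[-0.45,23.8,0,0,0,0],[-0.45,23.8,0,0,0,0]]'
python3 -m jog '[[0,0,2,0,0,0],[0,0,2.5,0,0,0],[0,0,2.5,0,0,0],[0,0,2.5,0,0,0]]'
python3 -c "
from h import *
import cv2
print(togo([.5335,-.0115,.208]))
S=ctrl.camera('side');T=ctrl.camera('top')
cv2.imwrite('pics/S2.png',S['img']);cv2.imwrite('pics/T2.png',T['img'])
f=lambda a,k:cv2.convertScaleAbs(cv2.resize(a,None,fx=k,fy=k,interpolation=2),alpha=1.5)
a=f(S['img'][120:270,210:360],4);b=f(T['img'][150:230,220:310],2)
cv2.imwrite('pics/s2.png',a)
"
```

```text
time_s: 5.6
ee_pos: [0.5333, -0.0107, 0.4167]
eef_rot: [3.141, -0.003, -3.139]
force: [0.1, -0.3, -3.7]
grip_width: 0.0232
grip_force: 40.0
time_s: 6.0
ee_pos: [0.5334, -0.0125, 0.3936]
eef_rot: [-3.141, -0.0, 3.141]
force: [0.4, 0.6, -2.7]
grip_width: 0.0231
grip_force: 40.0
(array([-0.00879496,  0.10467447,  0.51798257]), array([-3.14149696e+00, -4.14152033e-05,  3.14090831e+00]))
```

View pics/s2.png

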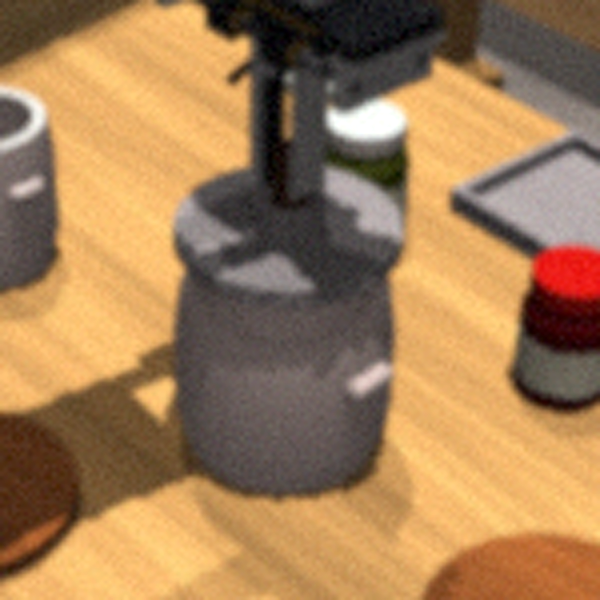

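The side crop shows the nested lids hanging level and centred above the crock, with the cover spanning columns 174–404 and the rim beneath it. Next I'll lower them gently.

```bash
python3 -m jog '[[0,0.05,0.7,0,0,0],[0,0.05,1.2,0,0,0],[0,0.05,1.6,0,0,0],[0,0.05,1.9,0,0,0],[0,0.05,2.1,0,0,0],[0,0.05,2.3,0,0,0],[0,0.05,2.5,0,0,0],[0,0.05,2.5,0,0,0]]'
```

```text
time_s: 6.9
ee_pos: [0.5333, -0.0113, 0.3681]
eef_rot: [3.142, -0.0, -3.141]
force: [-0.7, 0.2, -4.4]
grip_width: 0.0232
grip_force: 40.0
```

```bash
python3 -m jog '[[0,0,0.2,0,0,0],[0,0,0.4,0,0,0],[0,0,0.55,0,0,0],[0,0,0.7,0,0,0],[0,0,0.7,0,0,0],[0,0,0.7,0,0,0]]'
```

```text
time_s: 7.5
ee_pos: [0.5333, -0.0113, 0.3613]
eef_rot: [3.142, 0.0, -3.141]
force: [0.1, 0.1, -4.2]
grip_width: 0.023
grip_force: 40.0
```

```bash
python3 -m jog '[[0,0,0.1,0,0,0],[0,0,0.1,0,0,0],[0,0,0.15,0,0,0],[0,0,0.2,0,0,0],[0,0,0.2,0,0,0]]'
```

```text
time_s: 8.0
ee_pos: [0.5333, -0.0113, 0.3593]
eef_rot: [-3.142, -0.0, -3.141]
force: [0.5, 0.0, -4.7]
grip_width: 0.0231
grip_force: 40.0
```

```bash
python3 -m jog '[[0,0,0.05,0,0,0],[0,0,0.1,0,0,0],[0,0,0.1,0,0,0],[0,0,0.1,0,0,0]]'; python3 -m jog '[[0,0,0.05,0,0,0],[0,0,0.1,0,0,0],[0,0,0.1,0,0,0],[0,0,0.1,0,0,0]]'
```

```text
time_s: 8.4
ee_pos: [0.5332, -0.0113, 0.359]
eef_rot: [3.142, 0.001, -3.141]
force: [-4.3, 1.7, 5.0]
grip_width: 0.0232
grip_force: 40.0
time_s: 8.8
ee_pos: [0.5332, -0.0113, 0.359]
eef_rot: [-3.142, 0.001, -3.141]
force: [-9.4, 1.4, 14.5]
grip_width: 0.0229
grip_force: 40.0
```

The lid seated at the predicted height, and pushing further only raised the force. I'll ease the push, release, and look.

```bash
python3 -m jog '[[0,0,-0.1,0,0,0],[0,0,-0.17,0,0,0],[0,0,-0.17,0,0,0]]'; python3 -m jog '[[0,0,0,0,0,0],[0,0,0,0,0,0],[0,0,0,0,0,0],[0,0,0,0,0,0],[0,0,0,0,0,0],[0,0,0,0,0,0],[0,0,0,0,0,0]]' 85
python3 -c "
from h import *
import cv2
S=ctrl.camera('side')
f=lambda a,k:cv2.convertScaleAbs(cv2.resize(a,None,fx=k,fy=k,interpolation=2),alpha=1.8)
cv2.imwrite('pics/s3.png',f(S['img'][130:250,220:340],5))
"
```

```text
time_s: 9.1
ee_pos: [0.5333, -0.0113, 0.3591]
eef_rot: [3.141, 0.0, -3.141]
force: [-2.5, 0.7, 2.2]
grip_width: 0.0235
grip_force: 40.0
time_s: 9.8
ee_pos: [0.5333, -0.0113, 0.359]
eef_rot: [-3.142, 0.0, -3.141]
force: [-0.7, 0.7, -0.8]
grip_width: 0.0761
grip_force: 0.0
```

View pics/s3.png

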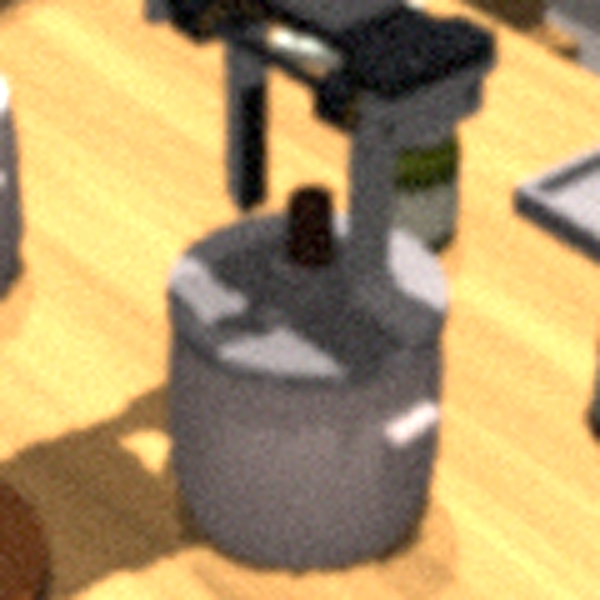

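The side crop shows both lids sitting level on the crock, the knob upright at about (310,225), and the fingers open and clear of it. I'll go down to the collar.

```bash
python3 -m jog '[[0,0,0.8,0,0,0],[0,0,1.5,0,0,0],[0,0,2,0,0,0],[0,0,2.2,0,0,0],[0,0,2.2,0,0,0],[0,0,2.2,0,0,0]]'; python3 -m jog '[[0,0,0,0,0,0],[0,0,0,0,0,0],[0,0,0,0,0,0],[0,0,0,0,0,0],[0,0,0,0,0,0],[0,0,0,0,0,0],[0,0,0,0,0,0],[0,0,0,0,0,0]]' 30 30
```

```text
time_s: 10.45
ee_pos: [0.5333, -0.0114, 0.3372]
eef_rot: [-3.142, 0.0, -3.141]
force: [0.5, -0.0, 0.1]
grip_width: 0.0798
grip_force: 0.0
time_s: 11.25
ee_pos: [0.5333, -0.0114, 0.3371]
eef_rot: [-3.142, 0.0, -3.141]
force: [-0.3, 0.1, 0.0]
grip_width: 0.0428
grip_force: 30.0
```

```bash
python3 -m jog '[[0,0,-0.3,0,0,0],[0,0,-0.8,0,0,0],[0,0,-1.5,0,0,0],[0,0,-2.5,0,0,0],[0,0,-3.5,0,0,0],[0,0,-4.5,0,0,0],[0,0,-5.5,0,0,0],[0,0,-6.5,0,0,0]]'; python3 -m jog '[[0,0,-1,0,0,0],[0,0,-2,0,0,0],[0,0,-3,0,0,0],[0,0,-4,0,0,0],[0,0,-4.5,0,0,0],[0,0,-4.5,0,0,0],[0,0,-4.5,0,0,0],[0,0,-4.5,0,0,0]]'
python3 -c "
from h import *
import cv2
S=ctrl.camera('side')
f=lambda a,k:cv2.convertScaleAbs(cv2.resize(a,None,fx=k,fy=k,interpolation=2),alpha=1.8)
cv2.imwrite('pics/s4.png',f(S['img'][90:250,210:360],3.7))
"
```

```text
time_s: 12.05
ee_pos: [0.5332, -0.0113, 0.403]
eef_rot: [-3.142, 0.0, -3.141]
force: [-0.1, -0.3, -1.8]
grip_width: 0.0426
grip_force: 30.0
time_s: 12.85
ee_pos: [0.5333, -0.0113, 0.4465]
eef_rot: [3.142, -0.001, -3.141]
force: [0.4, 0.2, -2.1]
grip_width: 0.0428
grip_force: 30.0
```

View pics/s4.png

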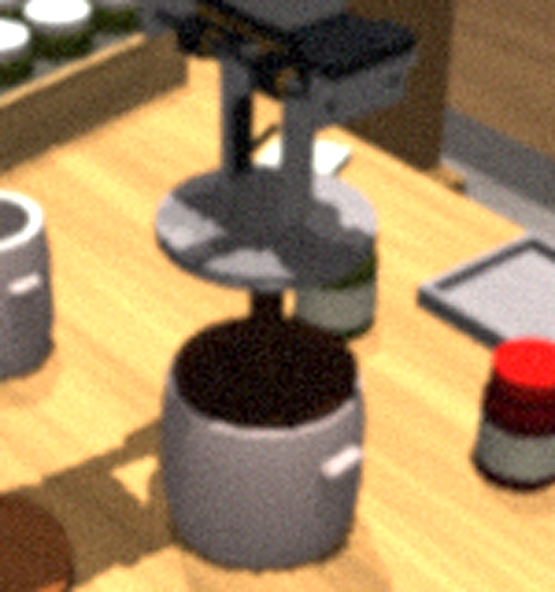

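The side crop shows the cover held level at about (265,230) and clear of the knob, with the dark inner lid seated in the crock at about (265,372). I'll hold still briefly and hand in.

```bash
python3 -m jog '[[0,0,0,0,0,0],[0,0,0,0,0,0],[0,0,0,0,0,0],[0,0,0,0,0,0],[0,0,0,0,0,0]]'; python3 -c "
from station import ctrl
print(ctrl.hand_in())"
```

```text
time_s: 13.4
ee_pos: [0.5333, -0.0113, 0.447]
eef_rot: [-3.142, -0.0, -3.141]
force: [-0.6, 0.6, -1.4]
grip_width: 0.0426
grip_force: 30.0
the job is handed in; nothing more can be done
None
```

The job is handed in, with no verdict shown: the inner lid is fully home in the large crock, and the steel cover is held level and still about 45 mm clear of the knob; it took 13.4 s and the jars were not touched.

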